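Lay a relief tile face up and square it to the ledge

ROBOT

A 7-joint arm with a two-finger parallel gripper is mounted at the origin on the work surface. World frame = base frame: x ahead of the robot, y to its left, z up, the work surface at z = 0. Lengths are in m, angles in rad, forces in N, time in s.
With the tool pointing down it reaches from about 0.425 to 0.875 m from the base axis. Payload 9.9 kg.
Tool frame: the origin (TCP) lies on the front face of the gripper's body, between the roots of the fingers; the fingertips stand 73 mm ahead of it and the grasp point (between the pads) lies 54 mm ahead of it (bot.grip_depth is the distance from the TCP to the grasp point, in m); x points along the fingers, z is the direction in which the jaws open and shut, and the axes are right-handed (so a half turn about x gives the same grasp; the last joint's range is limited). The gripper opens to 85 mm and grips with 20 to 120 N. Pads are 22 mm wide; open, the fingers measure 114 mm over their backs; the gripper's body (76 mm by 85 mm) begins 54 mm behind the grasp point. The pads swing forward as they close: fully open they stand 13 mm farther back than shut.
Start: joints at [1.158, 0.576, 0.025, 1.437, -0.015, 1.129, -0.057], TCP at [0.218, -0.639, 0.304] pointing down, gripper open.
Joint ranges: [-2.76, 2.76], [-0.34, 2.15], [-1.52, 1.57], [0.19, 2.46], [-1.09, 4.23], [0.17, 1.99], [-2.82, 2.82]. Speed limits (rad/s): [2.22, 2.22, 3.01, 3.01, 3.14, 3.14, 3.14].

INTERFACE

Orientations are given as a unit quaternion [x, y, z, w].
In Python, from rig import bot, jaws, readout, cams gives the robot as it stands. Calls block until the motion is done:
- bot.goto(position, orientation): joint-space move of the TCP to a pose.
- bot.servo_line(position, attitude=None, vel=0.15): straight line of the TCP; attitude=None keeps the orientation; vel is the mean speed in m/s.
- bot.move_joints(angles): joint-space move.
- jaws.gripper_open() and jaws.close_gripper(newtons=None): open the fingers fully, or close them until they stop; newtons is the grip in N (None keeps the last).
- bot.sleep(seconds).
- bot.ik(position, orientation): joint angles nearest the present ones, or None.
- readout.state(): the state.
- cams.snapshot(name): name is "scene" or "top" or "wrist"; returns the picture (384x512x3 uint8, red, green, blue); there is no depth.
- cams.camera_params(name): a dict with "fx", "fy", "cx", "cy" (pixels), "rvec" (rotation vector, rad) and "tvec" (3), from world to camera coordinates, as OpenCV has them; the wrist camera has in their place "hand_eye" (4x4, takes a point from camera to tool coordinates, whose origin is the TCP and whose axes are the tool frame's). Camera axes: x right, y down, z forward; pixel columns grow to the right and rows downward; lengths in m; the calibration is good to about 2 mm. A picture is of the moment at which its call begins: read the wrist's pose just before it. camera_params takes no time and is no camera call.
A pose or a line that the arm cannot do raises bot.MotionError and nothing moves.
- bot.finish_job(): hands the job in, once; it reports no verdict.
The state is a dict: "time_s": time; "joint_pos": joint angles; "dq": joint speeds; "joint_efforts": joint torques, N m; "tool_pos": TCP position; "tool_rot": TCP orientation; "contact_force": force on the tool from outside, world axes, zero at the start; "ft_torque": the same for the moment, N m; "gripper_width": finger opening in m.
Only numpy, scipy, OpenCV 4.12 (cv2) and the standard library are available. Lean on these libraries where they do the work, as an engineer would, in place of code of your own. Each camera call takes 0.05 s, during which the arm holds its last target. There are 200 camera calls.

TASK

On the waxing board a square embossed tile stands on edge: tip it over by pushing with the fingertips, so that it lies flat with its embossed face up, then push it along the board until its edge sits square and snug against the stop ledge, ready for waxing. Only push it, never pick it up or carry it, and leave everything else where it stands.

Things in the scene. Friction and masses are not known exactly. Their poses are not given: they have to be found in the camera images.
- tile: Square loose relief tile, 120 x 120 x 24 mm, 0.2-0.4 kg: brown leather embossed with a fan of ribs on one face, plain plywood behind. Starts standing on edge on the board, embossed face turned to the ledge within about 0.4 rad. Origin: its centre. x points out of the embossed face (level at the start, straight up when it lies face up), z up at the start, y along the width.
- board: Waxing board, fixed, light wood, 320 (x) by 460 mm (y), its top 12 mm above the bench. Origin: centre of its underside. Along its whole far (+x) side runs the stop ledge, a dark batten 30 mm wide rising 14 mm above the board's top; its upright stop face lies at x = +130 mm in the board's frame, faces -x and runs along y.
- tall_tile: Bystander: a narrower, taller relief tile, 70 mm wide, 150 mm tall and 24 mm thick, standing upright near one end (y about +190 or -190 mm) of the board. Origin: its centre; z up.
- wax_tin: Bystander: a round metal tin, 56 mm across and 50 mm high, standing on the board near its other end. Origin: centre of its underside; z up.
- pigment_a: Bystander: a pigment jar, 64 mm across and 110 mm high, on the bench to the left. Origin: centre of its underside; z up.
- pigment_b: Bystander: a second pigment jar of the same size, on the bench to the left. Origin: centre of its underside; z up.
- lacquer_can: Bystander: a can, 80 mm across and 110 mm high, on the bench to the right. Origin: centre of its underside; z up.
- pen_glass: Bystander: an open drinking glass, 72 mm across and 90 mm high, on the bench to the right. Origin: centre of its underside; z up.
- brush: Bystander: a brush 200 mm long lying on the bench to the right. Origin: under its middle; x along its length.
Mind the look-alikes: they are no part of the job. Leave any pink look-alike of the tile alone.

How it is judged:
By the outcome, as a careful person would: the job done as asked, in the order asked, and still so for the second after the job is handed in, with the robot touching nothing.
It also fails if it takes over 45 s, if anything falls off the work surface, if the arm or the gripper's body presses on something with over 40 N, if the wrist force passes 120 N, or if a joint passes its speed limit or range.

## Working session

There is one attempt and no reset: what is moved stays moved. The work goes in short steps, each a Python script; the robot and the scene stay as the last script left them, time stands still between calls to the robot, and variables do not carry over. Pictures are saved under pics/ and viewed, about 8 in all and at most 12, crops included, and the job is handed in when it is done.

```bash
ls; mkdir -p pics; python3 - <<'E'
from rig import bot,jaws,readout,cams
import cv2,numpy as np
a=cams.snapshot("scene");b=cams.snapshot("top")
cv2.imwrite("pics/scene.png",a[...,::-1]);cv2.imwrite("pics/top.png",b[...,::-1])
for n in("scene","top","wrist"):print(n,cams.camera_params(n))
s=readout.state();print(s)
E
```

```text
pics
scene {'fx': 463.5045496832997, 'fy': 463.5045496832997, 'cx': 258.3163429325389, 'cy': 189.15303050072475, 'rvec': array([ 1.52161462,  2.23121337, -0.69043413]), 'tvec': array([ 0.18931004, -0.33086795,  1.89072995])}
top {'fx': 354.3068742616692, 'fy': 354.3068742616692, 'cx': 259.17516534579676, 'cy': 197.21170588043515, 'rvec': array([ 2.19233574, -2.14711224,  0.06193795]), 'tvec': array([-0.0039293 ,  0.48517781,  1.06706419])}
wrist {'fx': 290.145182052334, 'fy': 290.145182052334, 'cx': 259.7139352440396, 'cy': 192.88335817813342, 'hand_eye': array([[-7.84341032e-04, -2.88713730e-01,  9.57415149e-01,
        -6.94564330e-02],
       [-2.73088942e-05, -9.57415437e-01, -2.88713839e-01,
         7.20221230e-02],
       [ 9.99999692e-01, -2.52596059e-04,  7.43055759e-04,
         4.15994170e-04],
       [ 0.00000000e+00,  0.00000000e+00,  0.00000000e+00,
         1.00000000e+00]])}
{'time_s': 0.1, 'joint_pos': array([ 1.15817023,  0.57646232,  0.02479552,  1.43782484, -0.01501827,
        1.12899153, -0.05651336]), 'dq': array([-4.89778393e-05, -2.74157822e-03, -6.66704204e-04, -1.97144273e-03,
       -6.00197594e-04,  4.85060496e-04,  2.45289325e-04]), 'joint_efforts': array([ 5.13789273e-03, -7.67299891e+01,  2.25758694e+00, -2.86607337e+01,
        1.58844976e-02,  8.60025524e-03, -2.30440196e-05]), 'tool_pos': array([ 0.21792704, -0.63853979,  0.30311773]), 'tool_rot': array([ 0.41170453,  0.57554388, -0.41110501,  0.57466625]), 'contact_force': array([-0.09104582, -0.66398978, -0.46895577]), 'ft_torque': array([-0.05361962, -0.0122808 ,  0.00811293]), 'gripper_width': 0.08555754029488073}
```

View pics/scene.png

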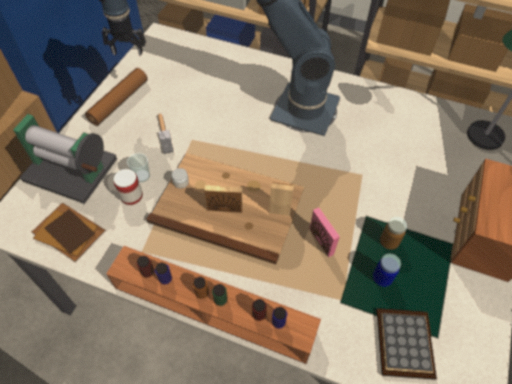

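View pics/top.png

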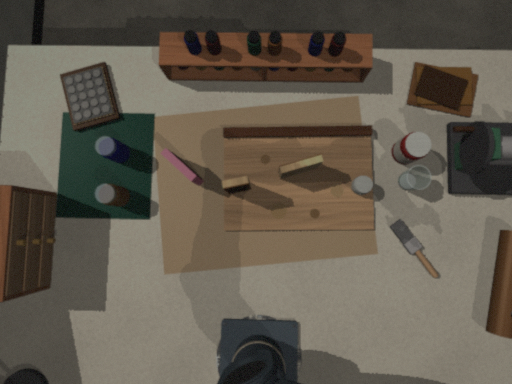

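The tile's candidates are the brown tile at top (301,165) / scene (223,198), the narrow light tall_tile at top (236,184), and the pink look-alike at top (180,165). The brown one fits the description. The scene view shows its embossed face toward the ledge. I'll check it in one close crop.

```bash
python3 - <<'E'
import cv2,numpy as np
a=cv2.imread("pics/scene.png")[140:265,140:310];b=cv2.imread("pics/top.png")[115:240,215:385]
A=[cv2.resize(i,None,fx=4.7,fy=4.7,interpolation=cv2.INTER_CUBIC)[:, :] for i in(a,b)]
o=[cv2.resize(i,(408*1,300)) for i in A]
cv2.imwrite("pics/c1.png",cv2.resize(b,(796,586),interpolation=cv2.INTER_CUBIC)) #4.682
cv2.imwrite("pics/c2.png",cv2.resize(a,(796,586),interpolation=cv2.INTER_CUBIC))
E
```

```text
(no output)
```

View pics/c1.png

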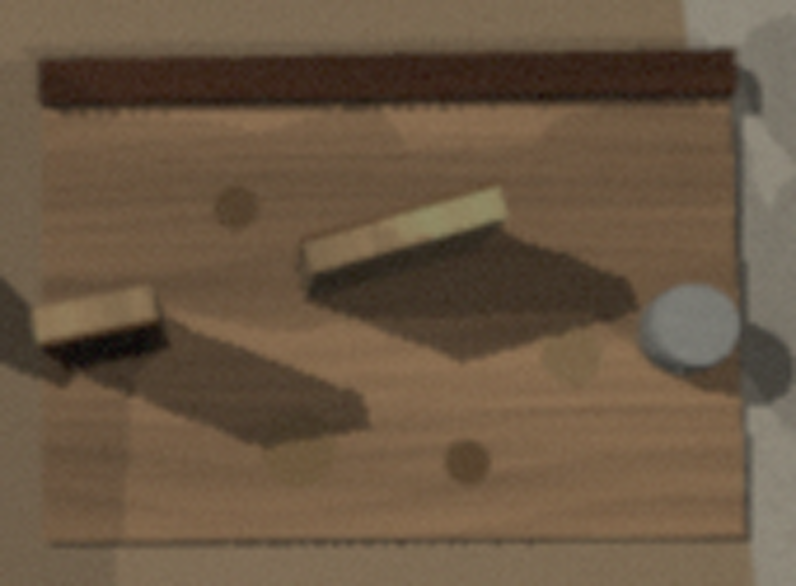

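View pics/c2.png

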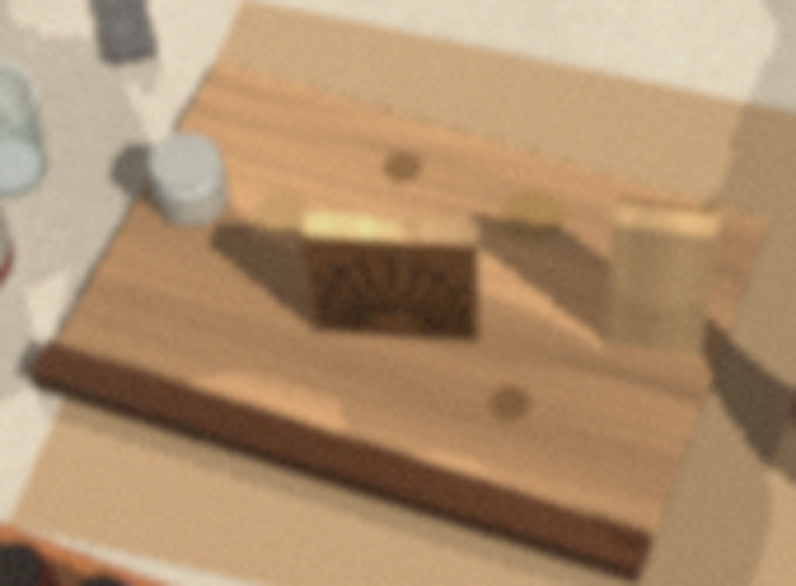

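The crops confirm the choice: the brown ribbed face looks toward the ledge, so the top has to be pushed toward the robot (-x). In c1 the tile's top corners are at (303,243), (500,187), (506,216) and (308,272). In c2 its top front corners are at (303,238) and (477,243).

```bash
cat > h.py <<'E'
import numpy as np,cv2
from scipy.spatial.transform import Rotation as R
def ray(n,uv):
    from rig import cams
    p=cams.camera_params(n);M=cv2.Rodrigues(p["rvec"])[0]
    d=M.T@np.array([(uv[0]-p["cx"])/p["fx"],(uv[1]-p["cy"])/p["fy"],1]);return -M.T@p["tvec"],d
def at(n,uv,z):
    o,d=ray(n,uv);return (o+d*(z-o[2])/d[2])[:2]
def tri(a,b):
    A=[];y=[]
    for o,d in(a,b):
        d=d/np.linalg.norm(d);P=np.eye(3)-np.outer(d,d);A.append(P);y.append(P@o)
    return np.linalg.lstsq(np.vstack(A),np.hstack(y),rcond=None)[0]
def c1(x,y):return (215+(x+.5)/4.682-.5,115+(y+.5)/4.688-.5)
def c2(x,y):return (140+(x+.5)/4.682-.5,140+(y+.5)/4.688-.5)
E
python3 - <<'E'
from h import *
np.set_printoptions(precision=4,suppress=True)
print("tile top",[at("top",c1(*p),.132) for p in((303,243),(500,187),(506,216),(308,272))])
print("tile top scene",[at("scene",c2(*p),.132) for p in((303,238),(477,243),(477,217),(305,211))])
print("tri front corners", tri(ray("top",c1(500,187)),ray("scene",c2(303,238))),tri(ray("top",c1(303,243)),ray("scene",c2(477,243))))
print("base scene",[at("scene",c2(*p),.012) for p in((318,328),(475,338))])
print("stop",[at("top",c1(*p),.026) for p in((42,104),(736,93))],"far",[at("top",c1(*p),.026) for p in((38,60),(733,49))])
print("near",[at("top",c1(*p),.012) for p in((48,543),(745,537))])
print("ledge far scene top",[at("scene",c2(*p),.026) for p in((52,343),(648,535))])
print("tall",[at("top",c1(*p),.162) for p in((33,315),(152,287),(156,315),(38,344))])
print("tin",at("top",c1(695,325),.062))
E
```

```text
tile top [array([ 0.5626, -0.0503]), array([ 0.598 , -0.1658]), array([ 0.5808, -0.1695]), array([ 0.5454, -0.0535])]
tile top scene [array([ 0.6026, -0.1581]), array([ 0.5623, -0.0458]), array([ 0.5421, -0.0541]), array([ 0.5815, -0.1665])]
tri front corners [ 0.5986 -0.164   0.1247] [ 0.5621 -0.0482  0.1309]
base scene [array([ 0.599 , -0.1583]), array([ 0.5646, -0.0483])]
stop [array([0.6701, 0.1203]), array([ 0.6848, -0.3355])] far [array([0.6997, 0.1239]), array([ 0.7141, -0.3337])]
near [array([0.3813, 0.1095]), array([ 0.3952, -0.3444])]
ledge far scene top [array([ 0.689 , -0.3257]), array([0.6756, 0.1252])]
tall [array([0.5132, 0.1042]), array([0.5306, 0.0365]), array([0.5145, 0.0338]), array([0.4966, 0.1008])]
tin [ 0.5269 -0.2989]
```

```bash
cat >> h.py <<'E'
def quat(yaw,s=1,tilt=0):
    """fingers down, jaws along the horizontal normal to heading `yaw`; tilt>0 leans the fingertips back against the heading"""
    n=np.array([np.cos(yaw),np.sin(yaw),0]);z=s*np.array([-n[1],n[0],0])
    x=-np.cos(tilt)*np.array([0,0,1])-np.sin(tilt)*n
    return R.from_matrix(np.c_[x,np.cross(z,x),z]).as_quat()
E
python3 - <<'E'
from h import *
from rig import bot
np.set_printoptions(precision=3,suppress=True)
for s in(1,-1):
  for p in((.625,-.092,.172),(.625,-.092,.27),(.54,-.12,.172)):print(s,p,bot.ik(p,quat(.303,s)))
  for x in(.37,.39,.41,.43,.5):
    for z in(.08,.16):
      print(s,x,z,[ (bot.ik((x+.065*np.sin(t),-.145,z),quat(.1,s,t)) is not None) for t in(0,.2,.4,.6)])
E
```

```text
1 (0.625, -0.092, 0.172) [ 0.513  0.738 -0.75   1.692  0.597  0.954  1.409]
1 (0.625, -0.092, 0.27) [ 0.54   0.635 -0.797  1.587  0.489  1.129  1.501]
1 (0.54, -0.12, 0.172) [ 0.602  0.635 -0.725  1.901  0.567  0.821  1.446]
1 0.37 0.08 [True, True, True, True]
1 0.37 0.16 [True, True, True, True]
1 0.39 0.08 [True, True, True, True]
1 0.39 0.16 [True, True, True, True]
1 0.41 0.08 [True, True, True, True]
1 0.41 0.16 [True, True, True, True]
1 0.43 0.08 [True, True, True, True]
1 0.43 0.16 [True, True, True, True]
1 0.5 0.08 [True, True, True, True]
1 0.5 0.16 [True, True, True, True]
-1 (0.625, -0.092, 0.172) [ 0.118  0.643 -0.074  1.708  0.063  0.793 -1.254]
-1 (0.625, -0.092, 0.27) [ 0.153  0.54  -0.13   1.602  0.079  1.005 -1.269]
-1 (0.54, -0.12, 0.172) [ 0.182  0.551 -0.073  1.917  0.061  0.676 -1.195]
-1 0.37 0.08 [True, True, True, True]
-1 0.37 0.16 [True, True, True, True]
-1 0.39 0.08 [True, True, True, True]
-1 0.39 0.16 [True, True, True, True]
-1 0.41 0.08 [True, True, True, True]
-1 0.41 0.16 [True, True, True, True]
-1 0.43 0.08 [True, True, True, True]
-1 0.43 0.16 [True, True, True, True]
-1 0.5 0.08 [True, True, True, True]
-1 0.5 0.16 [True, True, True, True]
```

```bash
cat > tip.py <<'E'
from h import *
from rig import bot,readout,cams
yaw=.303;n=np.array([np.cos(yaw),np.sin(yaw),0]);q=quat(yaw,-1)
f=np.array([.581,-.106,0]);P=lambda d,z:f+n*d+[0,0,z]
bot.goto(P(.045,.29),q)
bot.servo_line(P(.03,.172),vel=.12)
f0=readout.state()["contact_force"]
for d in np.arange(.015,-.031,-.005):
    bot.servo_line(P(d,.172),vel=.05)
    s=readout.state();print(round(d,3),np.round(s["contact_force"]-f0,1),np.round(s["tool_pos"],3),round(s["time_s"],1))
cv2.imwrite("pics/s2.png",cams.snapshot("scene")[...,::-1])
cv2.imwrite("pics/t2.png",cams.snapshot("top")[...,::-1])
a=cv2.imread("pics/s2.png")[140:265,140:310]
cv2.imwrite("pics/s2c.png",cv2.resize(a,(796,586),interpolation=cv2.INTER_CUBIC))
E
python3 tip.py
```

```text
0.015 [ 0.4 -0.4 -1.1] [ 0.595 -0.102  0.172] 4.1
0.01 [ 0.3 -0.4 -1. ] [ 0.59  -0.103  0.172] 4.4
0.005 [ 1.  -0.3  0.4] [ 0.585 -0.105  0.172] 4.6
-0.0 [ 0.7 -0.3 -0.4] [ 0.581 -0.106  0.172] 4.9
-0.005 [-0.2 -0.7 -0.5] [ 0.576 -0.108  0.172] 5.1
-0.01 [ 0.  -0.7 -1.2] [ 0.571 -0.109  0.172] 5.4
-0.015 [ 0.9 -0.5 -0.9] [ 0.566 -0.111  0.172] 5.6
-0.02 [ 1.  -0.2 -0.7] [ 0.562 -0.112  0.172] 5.9
-0.025 [ 0.2 -0.3 -0.1] [ 0.557 -0.114  0.172] 6.1
-0.03 [ 0.2 -1.1 -1.4] [ 0.552 -0.115  0.172] 6.4
```

View pics/s2c.png

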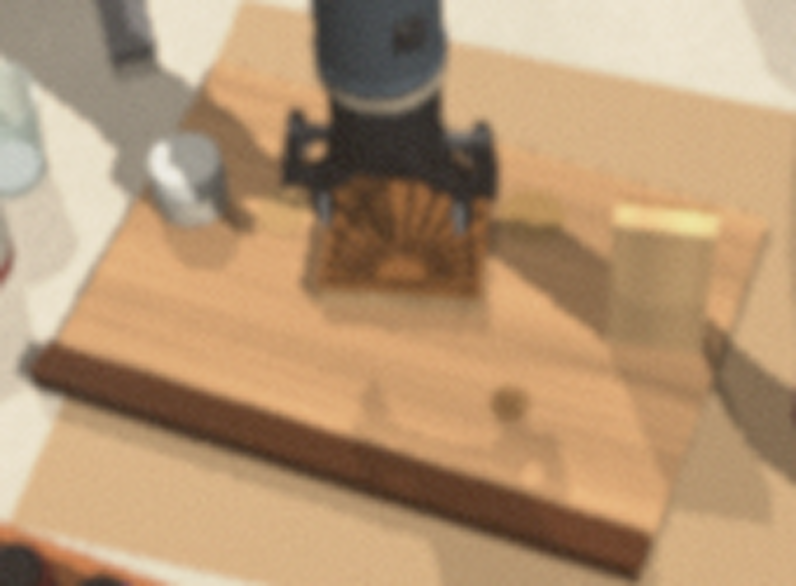

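The tile has tipped toward the robot, embossed face up. Its ledge-side top edge runs from about (318,285) to (480,295) in this crop. I'll clear the arm and measure it from the top.

```bash
python3 - <<'E'
from h import *
from rig import bot,readout,cams
s=readout.state();p=s["tool_pos"]
bot.servo_line(p+[0,0,.13],vel=.2)
bot.goto((.48,.2,.31),quat(.3,-1))
for n in("scene","top"):cv2.imwrite(f"pics/{n}3.png",cams.snapshot(n)[...,::-1])
b=cv2.imread("pics/top3.png")[115:240,215:385]
cv2.imwrite("pics/t3c.png",cv2.resize(b,(796,586),interpolation=cv2.INTER_CUBIC))
print(readout.state()["time_s"])
E
```

```text
8.5833
```

View pics/t3c.png

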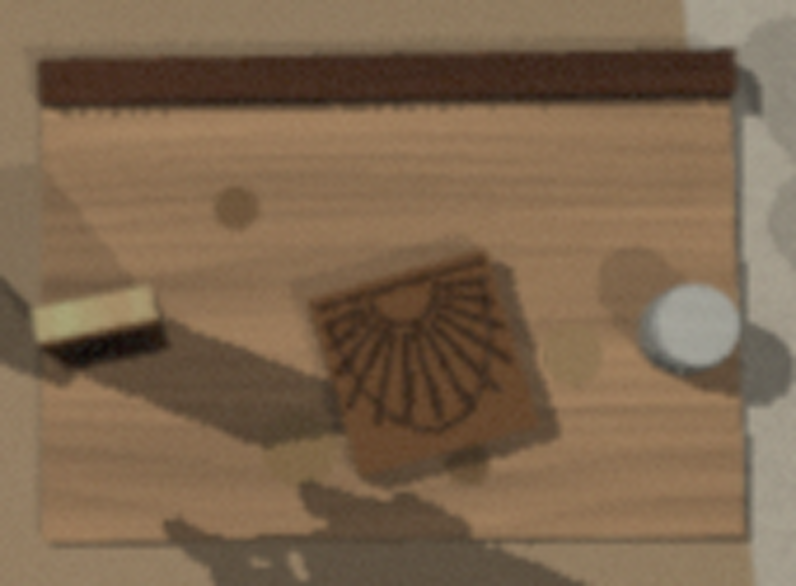

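It lies flat, face up. The corners in this crop are at (310,302), (485,250), (540,425) and (365,478), clear of both bystanders. Next is a two-finger push, turning the gripper to the board's yaw as it advances.

```bash
cat > push.py <<'E'
from h import *
from rig import bot,readout,cams
C=np.array([at("top",c1(*p),.036) for p in((310,302),(485,250),(540,425),(365,478))])
c=C.mean(0);d=(C[0]+C[1]-C[2]-C[3])/2;yaw=np.arctan2(d[1],d[0]);by=.032
print(C.round(4),c,yaw,np.linalg.norm(d))
n=np.array([np.cos(yaw),np.sin(yaw)]);b=np.array([np.cos(by),np.sin(by)])
z=.088
s0=c-n*.060                      # back edge centre
P=lambda xy,z=z:np.r_[xy,z]
bot.goto(P(s0-n*.035,.25),quat(yaw,-1))
bot.servo_line(P(s0-n*.03),vel=.15)
f0=readout.state()["contact_force"]
def go(xy,y,v):
    bot.servo_line(P(xy),quat(y,-1),vel=v);s=readout.state()
    print(np.round(s["contact_force"]-f0,1),np.round(s["tool_pos"],3),round(y,3),round(s["time_s"],1))
e=s0-n*.008
go(e,yaw,.06)
# stop 8 mm short of the ledge, the turn made on the way
stop=np.array([.6701,.1203]);need=(stop-e)@b-.128-.008
print("travel",need)
for k in np.linspace(.1,1,10):
    go(e+b*need*k,yaw+(by-yaw)*min(1,k/.8),.05)
s=readout.state()
for n_ in("scene","top","wrist"):cv2.imwrite(f"pics/{n_}4.png",cams.snapshot(n_)[...,::-1])
q=cv2.imread("pics/top4.png")[115:240,215:385];r=cv2.imread("pics/scene4.png")[140:265,140:310]
cv2.imwrite("pics/c4.png",np.vstack([cv2.resize(i,(408,300),interpolation=cv2.INTER_CUBIC) for i in(q,r)]))
E
python3 push.py
```

```text
[[ 0.5404 -0.0585]
 [ 0.5763 -0.171 ]
 [ 0.4638 -0.2071]
 [ 0.4276 -0.0956]] [ 0.50202571 -0.1330692 ] 0.3141424512588275 0.1184222016983468
[-0.9 -0.2 -0. ] [ 0.438 -0.154  0.088] 0.314 11.7
travel 0.10540602805645471
[ 0.8  1.5 -0.5] [ 0.449 -0.154  0.088] 0.279 12.1
[-0.6  0.1 -1.4] [ 0.459 -0.153  0.088] 0.244 12.4
[-0.5  0.3  0.7] [ 0.47  -0.153  0.088] 0.208 12.8
[ 0.1  0.2 -0.4] [ 0.48  -0.153  0.088] 0.173 13.2
[-0.1 -0.3  0.1] [ 0.491 -0.152  0.088] 0.138 13.5
[ 0.  -0.1 -0.5] [ 0.501 -0.152  0.088] 0.103 13.9
[1.  0.2 0.4] [ 0.512 -0.152  0.088] 0.067 14.2
[-0.5  0.  -0.3] [ 0.522 -0.151  0.088] 0.032 14.6
[ 0.2 -0.1  0.5] [ 0.533 -0.151  0.088] 0.032 14.9
[-0.6  0.6 -0. ] [ 0.543 -0.151  0.088] 0.032 15.3
```

View pics/c4.png

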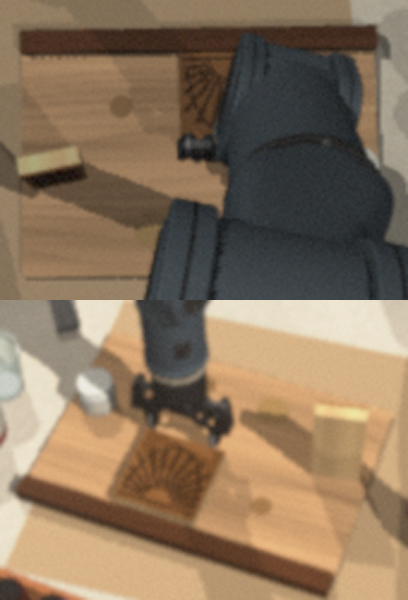

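The tile is square to the ledge and just short of it, with the fingers at its rear edge. I'll creep forward until the force rises.

```bash
cat > snug.py <<'E'
from h import *
from rig import bot,readout,cams
by=.032;b=np.array([np.cos(by),np.sin(by),0])
p=np.array([.543,-.151,.088]);q=quat(by,-1)
F=lambda:np.mean([(bot.sleep(.02),readout.state()["contact_force"])[1]@b for _ in range(4)])
f0=F()
for k in range(1,13):
    bot.servo_line(p+b*.002*k,q,vel=.03);f=F()-f0;s=readout.state()
    print(k*2,round(f,1),np.round(s["tool_pos"],4),round(s["ft_torque"][2],2),round(s["time_s"],1))
    if f<-10:break
bot.sleep(.2)
t=readout.state()["tool_pos"]
bot.servo_line(t-b*.03,vel=.08);t=readout.state()["tool_pos"]
bot.servo_line(t+[0,0,.22],vel=.2)
bot.goto((.48,.2,.31),quat(.3,-1))
for n in("scene","top"):cv2.imwrite(f"pics/{n}5.png",cams.snapshot(n)[...,::-1])
print(readout.state()["time_s"])
a=cv2.imread("pics/top5.png")[115:240,215:385]
cv2.imwrite("pics/t5c.png",cv2.resize(a,(796,586),interpolation=cv2.INTER_CUBIC))
E
python3 snug.py
```

```text
2 -1.6 [ 0.5447 -0.1509  0.088 ] 0.03 15.8
4 -3.1 [ 0.5467 -0.1509  0.0879] -0.03 16.2
6 -3.5 [ 0.5489 -0.1508  0.0879] -0.03 16.5
8 -9.3 [ 0.5492 -0.1508  0.0878] -0.02 16.8
10 -15.4 [ 0.5495 -0.1509  0.0876] 0.08 17.1
20.5583
```

View pics/t5c.png

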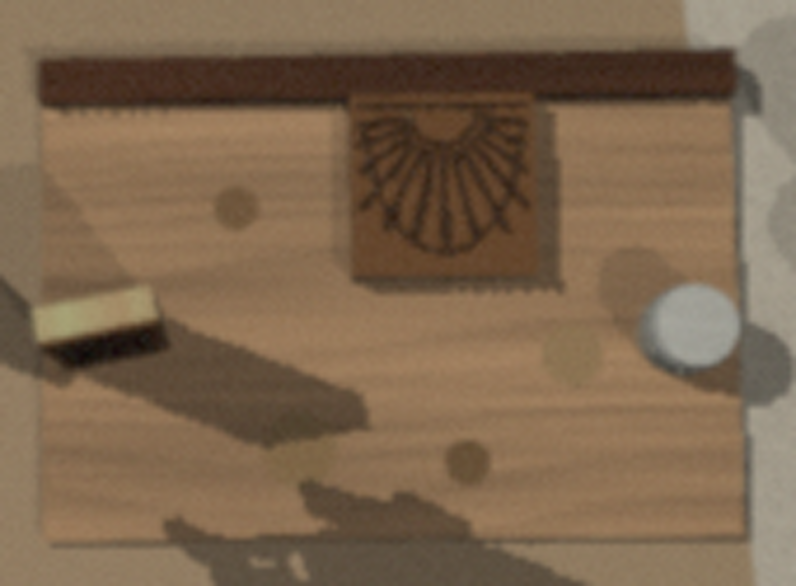

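From the top, the rear edge runs (352,278)–(535,276), parallel to the ledge, whose slope is about -0.016. The bystanders are unmoved. One last look at the ledge contact from the scene camera.

```bash
python3 - <<'E'
from h import *
a=cv2.imread("pics/scene5.png")[180:250,160:260]
cv2.imwrite("pics/s5c.png",cv2.resize(a,(800,560),interpolation=cv2.INTER_CUBIC))
C=[at("top",c1(*p),.036) for p in((350,95),(535,92),(535,276),(352,278))];print(np.round(C,4))
d=cv2.absdiff(cv2.imread("pics/scene.png"),cv2.imread("pics/scene5.png")).max(2);ys,xs=np.where(cv2.medianBlur(d,5)>50);print(xs.min(),xs.max(),ys.min(),ys.max())
E
```

```text
[[ 0.6768 -0.0823]
 [ 0.6807 -0.2026]
 [ 0.56   -0.2033]
 [ 0.5565 -0.0854]]
46 373 0 232
```

View pics/s5c.png

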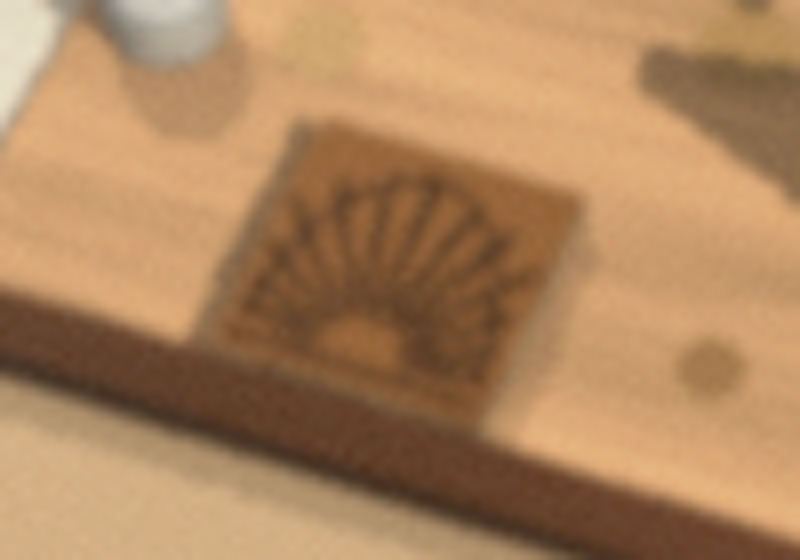

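The tile's front edge, (200,345)–(485,430), meets the ledge with no gap along its whole length. Handing in.

```bash
python3 -c "
from rig import bot
print(bot.finish_job())"
```

```text
the job is handed in; nothing more can be done
None
```

The tile now lies flat on the board with its embossed face up, its edge square and snug against the stop ledge. I handed the job in at about 20.6 s of the 45 s allowed.

- **Tipping:** I pushed the top of the embossed face toward the robot with the open fingertips until the tile fell onto its back.
- **Pushing to the ledge:** I pushed its rear edge with both fingertips, turning it square on the way. I stopped when the contact force rose to about 15 N, which showed it was against the ledge, then backed the arm away. The tile was never gripped or lifted.
- **Last checks:** The tile's edges are parallel to the ledge in the top view to within pixel accuracy, and no gap shows in either view. The front edge came out within about 3 mm of the earlier estimate of the stop face, inside the calibration and pixel error.
- **Bystanders:** The tall tile and wax tin are in the same place in the top views before and after. I did not compare the items on the bench one by one. The whole-picture difference I ran said nothing about them, because the arm and its shadow also changed. The arm's paths were planned to pass above or clear of them.

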